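# Put the seasonings away

### The job

Put the seasonings away: stand the three tall spice jars upright in the spice caddy, one in each cell, and stand the salt shaker upright in the middle of the round wooden dish. Leave the tin, the glass and the cup where they stand.

Things in the scene. Friction and masses are not known exactly. Their poses are not given: they have to be found in the camera images.
- jar_a: Spice jar: tall cylinder, 45 mm in diameter and 105 mm high, about 0.11 kg, clear body with a paper label, its full-width screw cap (green) on the top 20 mm. Stands loose on the worktop. Origin: centre of its underside; z up.
- jar_b: Spice jar: tall cylinder, 44 mm in diameter and 105 mm high, about 0.11 kg, clear body with a paper label, its full-width screw cap (dark brown) on the top 20 mm. Stands loose on the worktop. Origin: centre of its underside; z up.
- jar_c: Spice jar: tall cylinder, 44 mm in diameter and 105 mm high, about 0.11 kg, clear body with a paper label, its full-width screw cap (red) on the top 20 mm. Stands loose on the worktop. Origin: centre of its underside; z up.
- shaker: Salt shaker: 44 mm in diameter and 90 mm high, about 0.1 kg, clear glass with a grey domed top that is 34 mm wide above 74 mm height; shorter than the spice jars, with no screw cap or label. Grip it below the dome, at 40 to 60 mm height. Stands loose. Origin: centre of its underside; z up.
- tin: Food tin, 57 mm in diameter and 72 mm high, metal ends and a printed band. Not a seasoning; stays. Origin: centre of its underside.
- glass: Small empty drinking glass, 48 mm in diameter at the rim and 58 mm high. Not a seasoning; stays. Origin: centre of its underside.
- cup: Small green cup, 65 mm wide, 94 mm long with its handle, 52 mm high. Not a seasoning; stays. Origin: underside, midway along the length with handle; the handle points to its own -y.
- caddy: Pale wooden spice caddy, an open box fixed to the worktop, 216 mm long (x), 76 wide (y), 46 high. Two cross walls make three square cells in a row, 64 x 64 mm inside, centred at x = -70, 0, +70 mm, y = 0; walls 6 mm, cell floor 6 mm above the origin. At the left or right of the work, its length within 15 degrees of straight away from the robot. Origin: centre of its underside.
- dish: Round darker wooden salt dish fixed to the worktop: 84 mm outside diameter, about 70 mm inside, rim 16 mm high, floor 6 mm above the origin. Stands on the other side from the caddy. Origin: centre of its underside.
Things that resemble listed ones, but are neither listed nor needed, are in the scene too. What is shaped like the jar_a but purple is not meant. Leave any blue look-alike of the jar_c alone.

How it is judged (in metres and radians):
At the end, for the whole second after the job is handed in: Each spice jar stands upright (0.12 rad) on the floor of its own caddy cell; the salt shaker stands upright on the dish floor within 20 mm of its centre; all four released and at rest; tin, glass and cup upright and within 25 mm of where they started (x of jar_a in the frame of caddy between -0.105 and 0.105 m and y of jar_a in the frame of caddy between -0.025 and 0.025 m and z of jar_a in the frame of caddy between 0 and 0.011 m and linear speed of each of jar_a, jar_b, jar_c, shaker below 0.02 m/s and angular speed of each of jar_a, jar_b, jar_c, shaker below 0.2 rad/s and angle between each of jar_a, jar_b, jar_c, shaker's own z axis and vertical below 0.12 rad and x of jar_b in the frame of caddy between -0.105 and 0.105 m and y of jar_b in the frame of caddy between -0.025 and 0.025 m and z of jar_b in the frame of caddy between 0 and 0.011 m and x of jar_c in the frame of caddy between -0.105 and 0.105 m and y of jar_c in the frame of caddy between -0.025 and 0.025 m and z of jar_c in the frame of caddy between 0 and 0.011 m and horizontal distance between shaker and dish below 0.02 m and z of shaker in the frame of dish between 0 and 0.011 m and distance of each of tin, glass, cup from where it was at the start of the episode below 0.025 m and angle between each of tin, glass, cup's own z axis and vertical below 0.15 rad); the robot touches nothing.
It fails at once if the tin, the glass or the cup is pushed more than 25 mm or tipped (distance of any of tin, glass, cup from where it was at the start of the episode above 0.025 m or angle between any of tin, glass, cup's own z axis and vertical above 0.4 rad).
It also fails if it takes over 102 s, if anything falls off the work surface, if the arm or the gripper's body presses on something with over 40 N, if the wrist force passes 120 N, or if a joint passes its speed limit or range.

### The arm

A 6-joint arm with a two-finger parallel gripper is mounted at the origin on a cart in front of the work surface, level with it; the furniture and walls round the work are solid. World frame = base frame: x ahead of the robot, y to its left, z up, the work surface at z = 0. Lengths are in m, angles in degrees, forces in N, time in s.
With the tool pointing down it reaches from about 0.375 to 0.9 m from the base axis. Payload 3.1 kg.
Tool frame: the origin (TCP) lies at the very end of the fingers, on their centre line; the grasp point (between the pads) lies 19 mm behind it; z points along the fingers, y is the line along which they close (so a half turn about z gives the same grasp; the last joint's range is limited). The gripper opens to 87 mm and grips with 3 to 60 N. Pads are 19 mm wide; open, the fingers measure 117 mm over their backs; the gripper's body (75 mm by 190 mm) begins 51 mm behind the grasp point.
Start: joints at [-10.227, 30.224, 82.088, -0, 67.689, -10.227], TCP at [0.625, 0, 0.196] pointing down, gripper open.
Joint ranges: [-176.69, 176.69], [-43.24, 126.21], [12.49, 139.97], [-82, 262], [0, 151.66], [-163.58, 163.58]. Speed limits (degrees/s): [159.86, 159.86, 180, 180, 180, 180].

### API

Orientations are given as [roll, pitch, yaw] about the fixed x, y, z axes, in that order (R = Rz(yaw) Ry(pitch) Rx(roll)).
In Python, from workcell import status, eyes, workorder gives the robot as it stands.
- The arm moves only by the tool move_arm, never from a script. Its argument "rows" is a list of rows, each a list of 7 numbers: the shift along the tool's x, y, z each as a share of 10 cm, from -1 to 1, then the turn, a rotation vector about the tool's x, y, z each as a share of 30 degrees, from -1 to 1, then the opening, from -1 (shut) to 1 (fully open). In form: [[tx, ty, tz, wx, wy, wz, grip], ...]. A call has 1 to 20 rows; each row is the pose to reach, as a shift and turn from the pose commanded when the call began, along the tool's axes at that moment; what a row does not reach only later rows make up. A row lasts 1/10 s, in which the tool goes at most 50 mm and 8.59 degrees, less where a joint would pass 70% of its speed; a pose out of reach is approached as far as the arm can. A call with a number of a shift or a turn outside -1 to 1 is refused whole. A call with a gripper value outside its range is refused whole. The fingers move at their own pace and stop on an object; the grip force is fixed at half the most. Time passes only in rows, so rows that repeat a pose let the fingers close. It gives the time, the measured TCP pose, the force, the opening and the grip force at its end, in the units of the state.
- status.state(): the state, without advancing time (a new reading comes with each control period).
- eyes.capture(name): name is "scene" or "side" or "wrist"; returns a dict with "frame" (400x640x3 uint8, red, green, blue), "K" (3x3 intrinsics, pixels), "rvec" (rotation vector, rad) and "tvec" (3), from world to camera coordinates, as OpenCV has them; the wrist camera has in their place "tool_from_camera" (4x4, takes a point from camera to tool coordinates, whose origin is the TCP and whose axes are the flange's). Camera axes: x right, y down, z forward; pixel columns grow to the right and rows downward; lengths in m; the calibration is good to about 2 mm. The wrist camera is an equidistant fisheye: a pixel r from the principal point sees the ray r / f radians off the axis. A picture is of the moment at which its call begins: read the wrist's pose just before it. There is no depth.
- workorder.finish_job(): hands the job in; it is judged then, once.
The state is a dict: "time_s": time; "joints": joint angles; "qvel": joint speeds; "effort": joint torques, N m; "position": TCP position; "eef_rot": TCP orientation; "wrist_force": force on the tool from outside, world axes, zero at the start; "wrist_torque": the same for the moment, N m; "finger_gap": finger opening in m; "gripper_force": force on a finger pad.
Only numpy, scipy, OpenCV 4.12 (cv2) and the standard library are available. Lean on these libraries where they do the work, as an engineer would, in place of code of your own. Each camera call takes 0.05 s, during which the arm holds its last target. There are 200 camera calls.

## Working session

There is one attempt and no reset: what is moved stays moved. The work goes in short steps, Python scripts to look and compute and a tool call to move; the robot and the scene stay as the last step left them, time stands still between calls to the robot, and variables do not carry over. Pictures are saved under pics/ and viewed, at most 14 in all, crops included, and the job is handed in when it is done.

Besides the shell and the picture viewer there is one more tool, called after ">>>" by a JSON object that holds its "method" and its "body", one argument or row to a line. move_arm: Moves the arm, as the interface text tells. Its arguments: {"type":"object","properties":{"rows":{"type":"array","items":{"type":"array","items":{"type":"number"}}}},"required":["rows"]}

```bash
mkdir -p pics; ls
python3 - <<'E'
from workcell import status, eyes
import cv2, numpy as np
s=status.state();print(s)
for n in("scene","side","wrist"):
    c=eyes.capture(n);cv2.imwrite(f"pics/{n}0.png",c["frame"][:,:,::-1])
    np.savez(f"pics/{n}0.npz",pos=s["position"],rot=s["eef_rot"],**c)
    print(n,{k:np.round(v,4).tolist() for k,v in c.items() if k!="frame"})
E
```

```text
pics
{'time_s': 0.0, 'joints': array([-1.02273642e+01,  3.02820550e+01,  8.21573510e+01, -9.69311126e-04,
        6.76885963e+01, -1.02268082e+01]), 'qvel': array([ 0.00515358, -0.03500732, -0.04682026, -0.01800603, -0.09589178,
        0.00792119]), 'effort': array([-5.45745443e-04, -4.40045428e+01, -1.76593530e+01,  6.32597599e-02,
        5.83207863e-02, -1.53719384e-04]), 'position': array([6.24197761e-01, 1.68181838e-04, 1.94633227e-01]), 'eef_rot': array([-1.79873872e+02, -2.18445053e-02,  8.99997889e+01]), 'wrist_force': array([ 0.18012138, -0.79452923,  0.2617532 ]), 'wrist_torque': array([ 0.03932357,  0.00438002, -0.00991524]), 'gripper_force': 0.0, 'finger_gap': 0.0868373955065424}
scene {'K': [[493.5115, 0.0, 318.3124], [0.0, 493.5115, 203.6083], [0.0, 0.0, 1.0]], 'rvec': [1.8481, -0.9488, 0.556], 'tvec': [-0.2959, 0.2481, 0.8918]}
side {'K': [[433.7536, 0.0, 314.1722], [0.0, 433.7536, 194.1333], [0.0, 0.0, 1.0]], 'rvec': [2.0585, -0.4392, 0.2827], 'tvec': [-0.5091, 0.1435, 0.989]}
wrist {'K': [[309.7069, 0.0, 318.7472], [0.0, 309.7069, 201.8205], [0.0, 0.0, 1.0]], 'tool_from_camera': [[0.0002, -0.9531, -0.3026, 0.0837], [1.0, 0.0002, 0.0001, -0.0009], [-0.0001, -0.3026, 0.9531, -0.1895], [0.0, 0.0, 0.0, 1.0]]}
```

View pics/scene0.png

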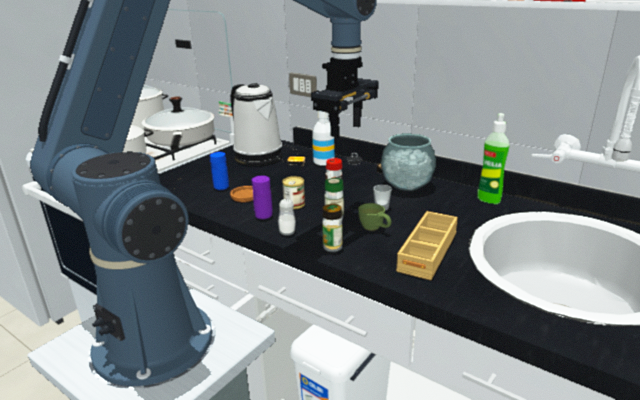

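View pics/side0.png

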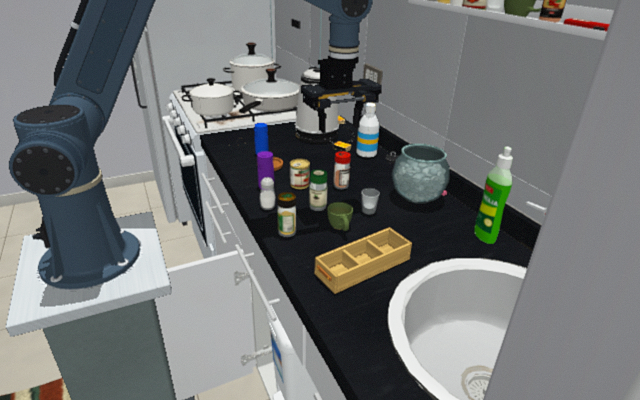

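View pics/wrist0.png

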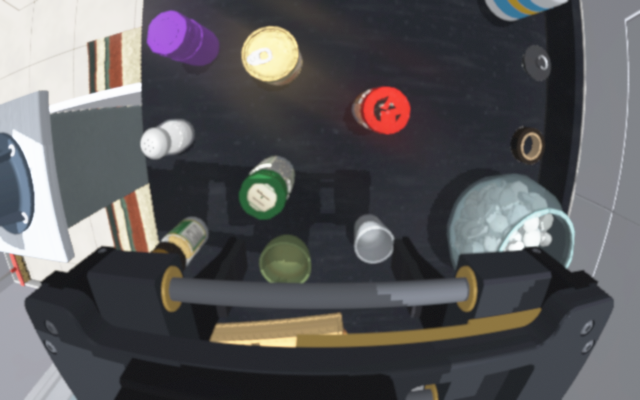

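The scene view shows the blue decoy at (219,170), the dish at (242,193), purple at (262,197) and the shaker at (287,215). It also shows the tin at (292,190), red jar_c at (334,165), green jar_a at (334,190), brown jar_b at (332,212), the cup at (374,215), the glass at (382,195) and the caddy at (428,243). The side view agrees: caps red (342,157), green (318,177), brown (287,200), shaker top (267,185), caddy (363,258). The wrist view shows the caps at green (265,193), red (386,110), brown partly hidden (170,248), and the shaker top (155,142).

```bash
cat > h.py <<'E'
import numpy as np, cv2
from scipy.spatial.transform import Rotation as Ro
from workcell import status, eyes
def shot(n,tag):
    s=status.state(); c=eyes.capture(n); c["pos"]=s["position"]; c["rot"]=s["eef_rot"]
    cv2.imwrite(f"pics/{n}{tag}.png",c["frame"][:,:,::-1]); np.savez(f"pics/{n}{tag}.npz",**c); return c
def ld(n): return dict(np.load(f"pics/{n}.npz"))
def ray(c,uv):
    K=c["K"]; p=np.array([(uv[0]-K[0,2])/K[0,0],(uv[1]-K[1,2])/K[1,1]])
    if "rvec" in c:
        R=cv2.Rodrigues(c["rvec"])[0]; o=-R.T@c["tvec"].ravel(); d=R.T@np.r_[p,1]
    else:
        t=np.linalg.norm(p); d=np.r_[p/max(t,1e-9)*np.sin(t),np.cos(t)]
        A=Ro.from_euler("xyz",c["rot"],degrees=True).as_matrix(); T=c["tool_from_camera"]
        o=c["pos"]+A@T[:3,3]; d=A@T[:3,:3]@d
    return o,d/np.linalg.norm(d)
def plane(c,uv,z):
    o,d=ray(c,uv); return o+d*(z-o[2])/d[2]
def tri(*obs):
    M=np.zeros((3,3));b=np.zeros(3);P=[]
    for c,uv in obs:
        o,d=ray(c,uv);Q=np.eye(3)-np.outer(d,d);M+=Q;b+=Q@o;P.append((o,Q))
    x=np.linalg.solve(M,b); return x,[round(float(np.linalg.norm(Q@(x-o)))*1000,1) for o,Q in P]
def blob(c,lo,hi,box=None,big=True):
    h=cv2.cvtColor(c["frame"],cv2.COLOR_RGB2HSV); m=cv2.inRange(h,np.array(lo),np.array(hi))
    if box: k=np.zeros_like(m);x0,y0,x1,y1=box;k[y0:y1,x0:x1]=1;m*=k
    n,l,st,ce=cv2.connectedComponentsWithStats(m); i=1+np.argmax(st[1:,4]) if n>1 else None
    return None if i is None else (ce[i],st[i],(l==i).astype(np.uint8))
E
python3 - <<'E'
from h import *
S,D,W=ld("scene0"),ld("side0"),ld("wrist0")
for n,c in(("S",S),("D",D),("W",W)):
    h=cv2.cvtColor(c["frame"],cv2.COLOR_RGB2HSV)
    px={"S":[(334,163),(335,187),(332,211),(287,203),(242,193),(440,217)],"D":[(342,156),(318,177),(287,201),(267,183),(278,163),(390,235)],"W":[(375,112),(258,180),(168,248),(155,142),(250,330),(278,325)]}[n]
    print(n,[h[y,x].tolist() for x,y in px])
from h import *
for name,u in {"red":((334,163),(342,156),(386,110)),"green":((335,187),(318,177),(265,193)),"shaker":((287,200),(267,182),(155,142))}.items():
    print(name,tri((S,u[0]),(D,u[1]),(W,u[2])))
print("brown",tri((S,(332,211)),(D,(287,200)))); print("dish",plane(S,(242,193),.016),"purple",tri((S,(262,182)),(D,(265,156)),(W,(170,38))),"blue",tri((S,(218,156)),(D,(261,128))))
a,b,k=[cv2.resize(x,None,fx=f,fy=f,interpolation=2) for x,f in((S["frame"][140:290,200:470],2.9),(D["frame"][110:300,230:425],3),(S["frame"],1))]
cv2.imwrite("pics/cropS.png",a[:,:,::-1]);cv2.imwrite("pics/cropD.png",b[:,:,::-1])
E
```

```text
S [[3, 235, 220], [63, 165, 93], [20, 232, 145], [60, 3, 234], [15, 182, 206], [20, 137, 179]]
D [[4, 230, 191], [65, 190, 74], [20, 155, 46], [35, 8, 193], [14, 186, 186], [20, 144, 133]]
W [[2, 103, 82], [68, 144, 101], [15, 44, 35], [0, 0, 251], [19, 100, 165], [19, 100, 161]]
red (array([0.68549614, 0.0820243 , 0.09765553]), [0.1, 0.1, 0.2])
green (array([ 0.56980849, -0.00066213,  0.09025615]), [1.7, 1.5, 0.5])
shaker (array([0.44645043, 0.05464488, 0.08106228]), [5.4, 5.5, 0.6])
brown (array([ 0.45089447, -0.07657553,  0.09117267]), [1.3, 1.3])
dish [0.52053701 0.2888674  0.016     ] purple (array([0.47724931, 0.16210464, 0.09832748]), [1.5, 1.4, 1.0]) blue (array([0.54682128, 0.40184231, 0.09271055]), [4.1, 4.1])
```

View pics/cropS.png

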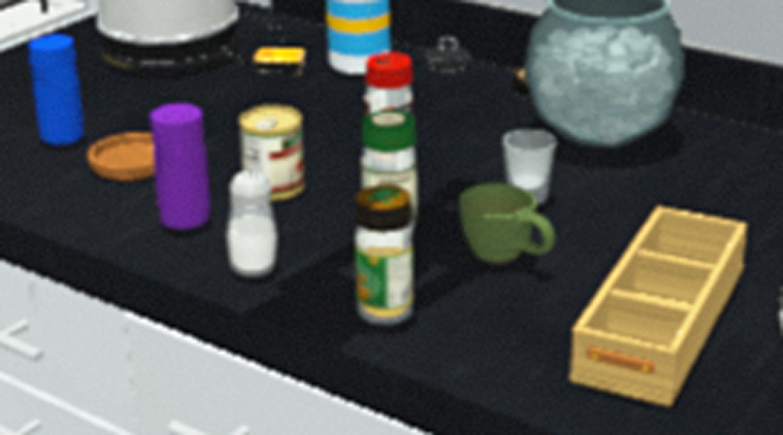

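View pics/cropD.png

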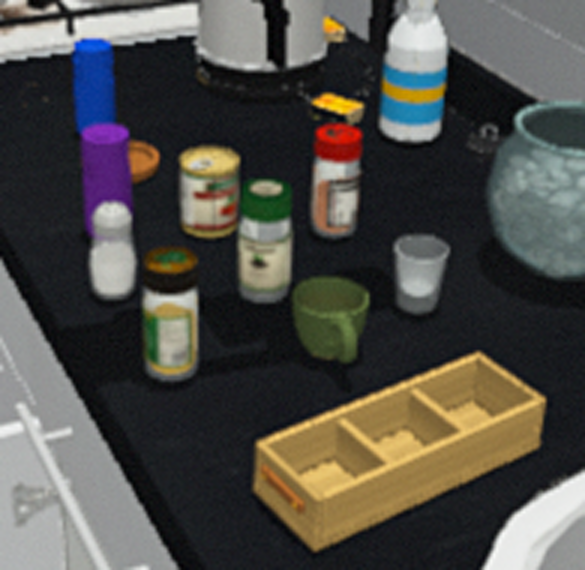

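The crops show the caddy's top corners. In cropS they are (660,207), (746,224), (675,362), (573,328), and in cropD (480,353), (545,397), (317,505), (256,443). The dish is partly hidden behind purple. Its edges are at left (88,155) in cropS and right (159,160) in cropD.

Run:
```python
from h import *
S,D,W=ld("scene0"),ld("side0"),ld("wrist0")
s=lambda x,y:(x/2.9+200-.3,y/2.9+140-.3); d=lambda x,y:(x/3+230-.3,y/3+110-.3)
np.set_printoptions(precision=3,suppress=True)
cs=[s(660,207),s(746,224),s(675,362),s(573,328)];cd=[d(480,353),d(545,397),d(317,505),d(256,443)]
P=[]
for a,b in zip(cs,cd): t=tri((S,a),(D,b));P.append(t[0]);print(t,plane(S,a,.046),plane(D,b,.046))
P=np.array(P);print("caddy c",P.mean(0),"len",np.linalg.norm((P[0]+P[1]-P[2]-P[3])/2),"w",np.linalg.norm((P[0]+P[3]-P[1]-P[2])/2),"yaw",np.degrees(np.arctan2(*((P[0]+P[1]-P[2]-P[3])[:2][::-1]))))
print("tin",tri((S,s(271,120)),(D,d(209,161)),(W,(271,54))),"glass",tri((S,s(530,142)),(D,d(421,247)),(W,(374,245))),"cup",tri((S,s(495,200)),(D,d(330,293))))
print("dish",plane(S,s(88,155),.012),plane(D,d(159,160),.012),plane(S,s(130,132),.016))
print("brown top",tri((S,s(384,196)),(D,d(171,257))),"green",tri((S,s(390,121)),(D,d(266,190)),(W,(265,195))),"red",tri((S,s(390,64)),(D,d(338,134)),(W,(388,109))),"shaker mid",tri((S,s(251,250)),(D,d(113,265))),"top",tri((S,s(250,172)),(D,d(112,205))))
print("vase",plane(W,(505,235),.1),plane(W,(450,240),.1), tri((S,(408,140)),(D,(419,150))))
```

```text
(array([ 0.659, -0.218,  0.043]), [0.4, 0.4]) [ 0.655 -0.22   0.046] [ 0.656 -0.222  0.046]
(array([ 0.67 , -0.29 ,  0.044]), [0.4, 0.4]) [ 0.666 -0.292  0.046] [ 0.669 -0.292  0.046]
(array([ 0.458, -0.325,  0.037]), [1.2, 1.2]) [ 0.443 -0.332  0.046] [ 0.453 -0.332  0.046]
(array([ 0.447, -0.249,  0.042]), [1.1, 1.1]) [ 0.443 -0.251  0.046] [ 0.444 -0.256  0.046]
caddy c [ 0.559 -0.271  0.042] len 0.21521783736543545 w 0.07467432563741801 yaw 8.90716289795805
tin (array([0.575, 0.14 , 0.069]), [1.2, 0.7, 0.6]) glass (array([ 0.689, -0.073,  0.057]), [0.7, 1.3, 0.7]) cup (array([ 0.587, -0.097,  0.047]), [0.5, 0.5])
dish [0.507 0.324 0.012] [0.572 0.269 0.012] [0.564 0.321 0.016]
brown top (array([ 0.45 , -0.077,  0.103]), [0.2, 0.2]) green (array([0.572, 0.002, 0.103]), [0.3, 0.3, 0.2]) red (array([0.687, 0.083, 0.101]), [0.8, 0.7, 0.5]) shaker mid (array([0.448, 0.064, 0.016]), [3.6, 3.6]) top (array([0.447, 0.058, 0.087]), [1.6, 1.6])
vase [ 0.837 -0.046  0.1  ] [ 0.764 -0.049  0.1  ] (array([ 0.842, -0.063,  0.148]), [1.9, 1.9])
```

>>> {"method": "move_arm", "body": {
  "rows": [
    [0.3,-0.5,0.3,0,0,0,1],
    [0.57,-1,0.5,0,0,0,1],
    [0.57,-1,0.5,0,0,0,1],
    [0.57,-1,0.5,0,0,0,1]
  ]
}}

```text
time_s: 0.55
position: [0.5189, 0.059, 0.1437]
eef_rot: [-179.5, -0.1, 90.1]
wrist_force: [0.6, 0.5, -0.4]
finger_gap: 0.087
gripper_force: 0.0
```

Run:
```python
from h import *
c=shot("wrist","1");print(c["pos"],c["rot"],status.state()["time_s"])
```

```text
[0.5188928  0.05902525 0.14374749] [-1.79477528e+02 -7.20570917e-02  9.01209603e+01] 0.6
```

View pics/wrist1.png

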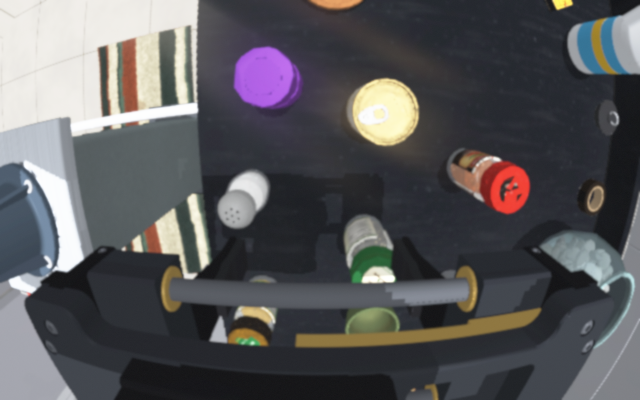

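The wrist view shows the shaker's dome at about (237,208), the red cap at (505,188), purple at (264,77), the tin at (385,111) and the near edge of the dish at (335,0).

Run:
```python
from h import *
np.set_printoptions(precision=4,suppress=True)
S,D,W,V=ld("scene0"),ld("side0"),ld("wrist0"),ld("wrist1")
s=lambda x,y:(x/2.9+200-.3,y/2.9+140-.3); d=lambda x,y:(x/3+230-.3,y/3+110-.3)
print(tri((W,(153,142)),(V,(237,209))),tri((S,s(250,174)),(D,d(112,206)),(W,(153,142)),(V,(237,209))))
print("red",tri((W,(388,109)),(V,(508,188))),plane(V,(508,188),.105))
```

```text
(array([0.4454, 0.0559, 0.0829]), [0.5, 0.5]) (array([0.4465, 0.0569, 0.0859]), [1.6, 1.0, 1.1, 0.5])
red (array([0.6868, 0.0826, 0.0986]), [0.6, 0.6]) [0.6819 0.0837 0.105 ]
```

>>> {"method": "move_arm", "body": {
  "rows": [
    [0,-0.4,0,0,0,0,1],
    [0,-0.79,0,0,0,0,1],
    [0,-0.79,0,0,0,0,1],
    [0,-0.79,0.3,0,0,0,1],
    [0,-0.79,0.6,0,0,0,1],
    [0,-0.79,0.9,0,0,0,1],
    [0,-0.79,1,0,0,0,1],
    [0,-0.79,1,0,0,0,1]
  ]
}}

```text
time_s: 1.4
position: [0.4471, 0.0566, 0.0447]
eef_rot: [-180.0, -0.0, 90.0]
wrist_force: [-0.4, 0.2, 0.6]
finger_gap: 0.0872
gripper_force: 0.0
```

>>> {"method": "move_arm", "body": {
  "rows": [
    [0,0,0.12,0,0,0,1],
    [0,0,0.12,0,0,0,1],
    [0,0,0.12,0,0,0,-1],
    [0,0,0.12,0,0,0,-1],
    [0,0,0.12,0,0,0,-1],
    [0,0,0.12,0,0,0,-1],
    [0,0,0.12,0,0,0,-1],
    [0,0,0.12,0,0,0,-1],
    [0,0,0.12,0,0,0,-1],
    [0,0,0.12,0,0,0,-1]
  ]
}}

```text
time_s: 2.4
position: [0.4458, 0.0571, 0.0336]
eef_rot: [-180.0, -0.0, 90.0]
wrist_force: [-0.3, 0.0, -0.2]
finger_gap: 0.0324
gripper_force: 29.7
```

>>> {"method": "move_arm", "body": {
  "rows": [
    [0,0,-0.1,0,0,0,-1],
    [0,0,-0.3,0,0,0,-1],
    [0,0,-0.6,0,0,0,-1],
    [0,0,-0.9,0,0,0,-1],
    [0,0,-1,0,0,0,-1],
    [0,0,-1,0,0,0,-1],
    [0,0,-1,0,0,0,-1]
  ]
}}

```text
time_s: 3.1
position: [0.4453, 0.0571, 0.1332]
eef_rot: [-179.9, -0.0, 90.0]
wrist_force: [0.0, -0.5, -2.0]
finger_gap: 0.0324
gripper_force: 29.6
```

Run:
```python
from h import *
c=shot("scene","2");w=shot("wrist","2");print(c["pos"],status.state()["finger_gap"],status.state()["wrist_force"])
a=cv2.resize(c["frame"][90:250,210:400],None,fx=2.5,fy=2.5); b=w["frame"][100:400,150:450]
a=a[:400];b=cv2.resize(b,(300,300));o=np.zeros((400,475+300,3),np.uint8);o[:,:475]=a;o[:300,475:]=b
cv2.imwrite("pics/m2.png",o[:,:,::-1])
```

```text
[0.44532733 0.05709824 0.13320164] 0.03228364398444896 [-0.6982346   0.08058208 -0.67601051]
```

View pics/m2.png

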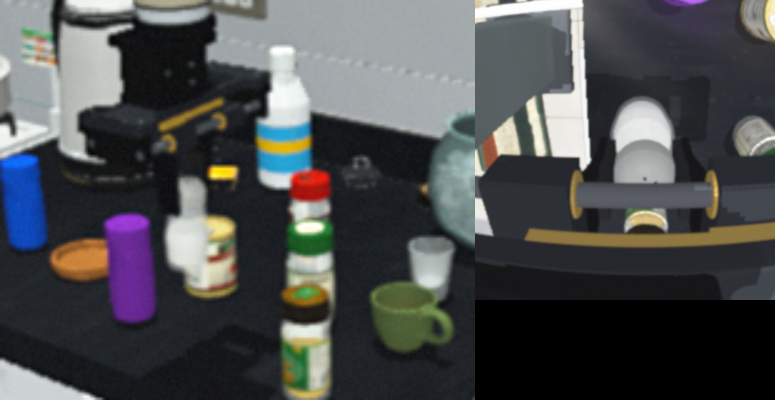

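The shaker is held upright by its waist and is off the worktop. The dish is at about (80,258) in this crop. I'll lift it, carry it over and look for the dish.

>>> {"method": "move_arm", "body": {
  "rows": [
    [0,0,-0.4,0,0,0,-1],
    [0.1,0.1,-0.8,0,0,0,-1],
    [0.4,0.3,-1,0,0,0,-1],
    [0.8,0.6,-1,0,0,0,-1],
    [1,0.7,-1,0,0,0,-1],
    [1,0.7,-1,0,0,0,-1],
    [1,0.7,-1,0,0,0,-1]
  ]
}}

```text
time_s: 3.9
position: [0.5146, 0.1569, 0.2318]
eef_rot: [-179.7, 0.1, 90.1]
wrist_force: [-0.3, -0.1, -0.7]
finger_gap: 0.032
gripper_force: 29.6
```

Run:
```python
from h import *
np.set_printoptions(precision=4,suppress=True)
w=shot("wrist","3");print(w["pos"],w["rot"])
b=blob(w,(8,120,90),(22,255,255));print(b[0],b[1])
c=blob(ld("scene2"),(8,120,110),(22,255,255),(220,170,262,215)); print(c[0],c[1])
```

```text
[0.5146 0.1569 0.2318] [-179.7472    0.0588   90.0726]
[350.4456 335.931 ] [ 201  319  282   28 3710]
[242.03 193.37] [230 186  23  16 300]
```

View pics/wrist3.png

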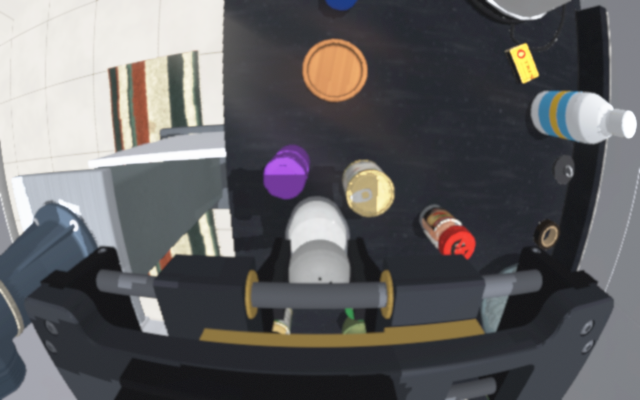

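The whole dish shows as a circle centred near (335,70), with radius about 32 px. Purple is at (287,172) and the tin at (368,190).

Run:
```python
from h import *
np.set_printoptions(precision=4,suppress=True)
w=ld("wrist3");b=blob(w,(5,80,80),(25,255,255),(290,25,380,115))
cn=max(cv2.findContours(b[2],0,1)[0],key=cv2.contourArea)[:,0]
(x,y),r=cv2.minEnclosingCircle(cn);print(b[0],b[1],x,y,r)
P=np.array([plane(w,p,.014)[:2] for p in cn]);(a,bb),rr=cv2.minEnclosingCircle(P.astype(np.float32));print("dish",a,bb,rr)
S=ld("scene0");print("dish edge S tri", tri((w,(303,72)),(S,(88/2.9+199.7,155/2.9+139.7))))
D=ld("side0");print(tri((w,(x,y)),(S,(242.,193.4))))
```

```text
[334.4182  69.9758] [ 302   38   66   65 3391] 334.6137390136719 69.53791809082031 33.4736213684082
dish 0.5328530073165894 0.2893986701965332 0.043509289622306824
dish edge S tri (array([0.4875, 0.2903, 0.028 ]), [7.9, 7.9])
(array([0.5302, 0.2931, 0.0101]), [4.3, 4.3])
```

>>> {"method": "move_arm", "body": {
  "rows": [
    [0.3,0.1,0,0,0,0,-1],
    [0.7,0.17,0,0,0,0,-1],
    [1,0.17,0.2,0,0,0,-1],
    [1,0.17,0.6,0,0,0,-1],
    [1,0.17,0.95,0,0,0,-1],
    [1,0.17,0.95,0,0,0,-1]
  ]
}}

```text
time_s: 4.55
position: [0.5278, 0.2545, 0.1335]
eef_rot: [-179.2, 0.2, 89.9]
wrist_force: [-1.0, 0.0, -1.1]
finger_gap: 0.0323
gripper_force: 29.7
```

>>> {"method": "move_arm", "body": {
  "rows": [
    [0.32,0,0,0,0,0,-1],
    [0.32,0,0.1,0,0,0,-1],
    [0.32,0,0.4,0,0,0,-1],
    [0.32,0,0.7,0,0,0,-1],
    [0.32,0,0.88,0,0,0,-1],
    [0.32,0,0.94,0,0,0,-1],
    [0.32,0,0.97,0,0,0,-1],
    [0.32,0,0.98,0,0,0,-1],
    [0.32,0,0.98,0,0,0,-1],
    [0.32,0,0.98,0,0,0,-1]
  ]
}}

```text
time_s: 5.55
position: [0.5337, 0.2892, 0.0418]
eef_rot: [179.9, -0.0, 90.0]
wrist_force: [0.3, 0.7, -1.9]
finger_gap: 0.0324
gripper_force: 29.7
```

>>> {"method": "move_arm", "body": {
  "rows": [
    [0,0,0.02,0,0,0,-1],
    [0,0,0.02,0,0,0,-1],
    [0,0,0.02,0,0,0,-0.1],
    [0,0,0.02,0,0,0,0.2],
    [0,0,0.02,0,0,0,1],
    [0,0,0.02,0,0,0,1],
    [0,0,0.02,0,0,0,1],
    [0,0,0.02,0,0,0,1],
    [0,0,-0.3,0,0,0,1],
    [0,0,-0.6,0,0,0,1],
    [0,0,-1,0,0,0,1],
    [0,0,-1,0,0,0,1],
    [0,0,-1,0,0,0,1]
  ]
}}

```text
time_s: 6.85
position: [0.5335, 0.2892, 0.1418]
eef_rot: [179.9, -0.0, 90.0]
wrist_force: [-0.6, 0.7, -0.6]
finger_gap: 0.0869
gripper_force: 0.0
```

Run:
```python
from h import *
np.set_printoptions(precision=4,suppress=True)
w=shot("wrist","4");a=shot("side","4");b=shot("scene","4");print(w["pos"],status.state()["finger_gap"])
o=np.hstack([cv2.resize(w["frame"][80:380,170:470],(400,400)),cv2.resize(b["frame"][130:230,200:300],(400,400))]);cv2.imwrite("pics/m4.png",o[:,:,::-1])
```

```text
[0.5335 0.2892 0.1418] 0.08698364928877779
```

View pics/m4.png

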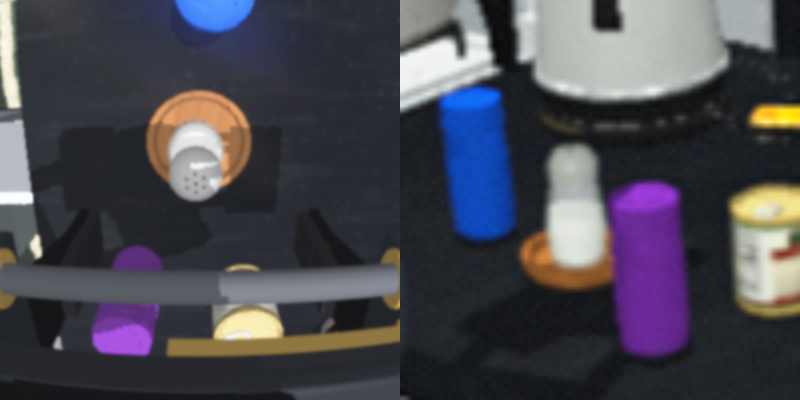

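The shaker stands upright in the dish, with its dome at (198,173) in the left crop against the dish at (198,140), which is perspective from height. Next is the red jar, turning the gripper towards yaw 9° on the way.

>>> {"method": "move_arm", "body": {
  "rows": [
    [-0.3,0.2,-0.2,0,0,0.25,1],
    [-0.7,0.5,-0.2,0,0,0.5,1],
    [-1,0.7,-0.2,0,0,0.75,1],
    [-1,0.7,-0.2,0,0,1,1],
    [-1,0.7,-0.2,0,0,1,1]
  ]
}}

```text
time_s: 7.5
position: [0.6026, 0.1876, 0.1588]
eef_rot: [-179.8, 0.1, 59.9]
wrist_force: [-0.4, -0.1, -0.8]
finger_gap: 0.087
gripper_force: 0.0
```

>>> {"method": "move_arm", "body": {
  "rows": [
    [-0.1,0.3,0,0,0,0.25,1],
    [-0.25,0.6,0,0,0,0.5,1],
    [-0.39,0.92,0,0,0,0.75,1],
    [-0.39,0.92,0,0,0,1,1],
    [-0.39,0.92,0,0,0,1,1]
  ]
}}

```text
time_s: 8.0
position: [0.6624, 0.1092, 0.1592]
eef_rot: [-179.9, 0.1, 30.1]
wrist_force: [-0.9, -0.1, -0.2]
finger_gap: 0.0868
gripper_force: 0.0
```

>>> {"method": "move_arm", "body": {
  "rows": [
    [0.07,0.34,0,0,0,0.25,1],
    [0.07,0.34,0,0,0,0.5,1],
    [0.07,0.34,0,0,0,0.7,1],
    [0.07,0.34,0,0,0,0.7,1],
    [0.07,0.34,0,0,0,0.7,1]
  ]
}}

```text
time_s: 8.5
position: [0.6851, 0.0846, 0.16]
eef_rot: [-180.0, 0.1, 9.4]
wrist_force: [-0.6, 0.1, -0.2]
finger_gap: 0.0873
gripper_force: 0.0
```

Run:
```python
from h import *
np.set_printoptions(precision=4,suppress=True)
v=ld("wrist4");print("shaker top",plane(v,(318.5,209.8),.096))
w=shot("wrist","5");print(w["pos"],w["rot"])
S=w;b=blob(w,(0,150,100),(6,255,255));print(b[0],b[1])
(x,y),ax,an=cv2.fitEllipse(max(cv2.findContours(b[2],0,1)[0],key=cv2.contourArea));print(x,y,ax)
print(plane(w,(x,y),.105),tri((w,(x,y)),(ld("wrist0"),(388,109)),(ld("wrist1"),(508,188))))
```

```text
shaker top [0.5326 0.2915 0.096 ]
[0.6851 0.0846 0.16  ] [-179.9713    0.0981    9.3642]
[322.0206 204.7064] [ 296  179   52   54 1989]
321.7079772949219 205.6265106201172 (51.231868743896484, 53.63410568237305)
[0.6873 0.0826 0.105 ] (array([0.686 , 0.0826, 0.1001]), [0.4, 0.9, 0.6])
```

View pics/wrist5.png

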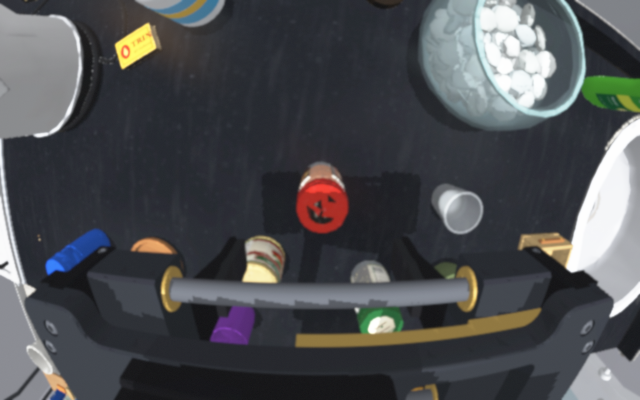

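The red cap is at (322,205), under the grasp line between the fingers. Glass, vase and tin are all clear of it.

>>> {"method": "move_arm", "body": {
  "rows": [
    [0,0,0.4,0,0,0,1],
    [0,0,0.8,0,0,0,1],
    [0,0,1,0,0,0,1],
    [0,0,1,0,0,0,1],
    [0,0,1,0,0,0,1],
    [0,0,1,0,0,0,-1],
    [0,0,1,0,0,0,-1],
    [0,0,1,0,0,0,-1],
    [0,0,1,0,0,0,-1],
    [0,0,1,0,0,0,-1],
    [0,0,1,0,0,0,-1]
  ]
}}

```text
time_s: 9.65
position: [0.6863, 0.0832, 0.0608]
eef_rot: [180.0, -0.0, 9.0]
wrist_force: [-0.2, -0.7, 0.0]
finger_gap: 0.047
gripper_force: 0.0
```

>>> {"method": "move_arm", "body": {
  "rows": [
    [0,0,-0.2,0,0,0,-1],
    [0,0,-0.5,0,0,0,-1],
    [0,0,-0.8,0,0,0,-1],
    [0,0,-1,0,0,0,-1],
    [0,0,-1,0,0,0,-1],
    [0,0,-1,0,0,0,-1]
  ]
}}

```text
time_s: 10.25
position: [0.6857, 0.0833, 0.1601]
eef_rot: [-180.0, 0.0, 9.0]
wrist_force: [-0.1, 0.1, -1.0]
finger_gap: 0.0427
gripper_force: 30.0
```

The lift started a little before the fingers had fully closed. The jar is now held (gap 42.7 mm, 30 N), but its height in the grip has to be measured.

>>> {"method": "move_arm", "body": {
  "rows": [
    [0,0,-0.3,0,0,0,-1],
    [-0.1,0.3,-0.5,0,0,0,-1],
    [-0.3,0.7,-0.5,0,0,0,-1],
    [-0.4,1,-0.5,0,0,0,-1],
    [-0.4,1,-0.5,0,0,0,-1]
  ]
}}

```text
time_s: 10.75
position: [0.6604, -0.026, 0.2082]
eef_rot: [180.0, 0.3, 8.7]
wrist_force: [0.4, -0.1, -1.6]
finger_gap: 0.0429
gripper_force: 30.0
```

>>> {"method": "move_arm", "body": {
  "rows": [
    [-0.1,0.4,0,0,0,0,-1],
    [-0.3,0.8,0,0,0,0,-1],
    [-0.4,1,0,0,0,0,-1],
    [-0.4,1,0,0,0,0,-1],
    [-0.4,1,0,0,0,0,-1]
  ]
}}

```text
time_s: 11.25
position: [0.6378, -0.126, 0.2089]
eef_rot: [-179.8, 0.1, 8.9]
wrist_force: [-0.2, -0.4, -0.4]
finger_gap: 0.043
gripper_force: 30.0
```

Run:
```python
from h import *
np.set_printoptions(precision=4,suppress=True)
w=shot("wrist","6");a=shot("side","6");b=shot("scene","6");print(w["pos"],w["rot"],status.state()["finger_gap"])
# expected pixel of TCP in side/scene for the crops
for c in(a,b):
    R=cv2.projectPoints(w["pos"].reshape(1,3),c["rvec"],c["tvec"],c["K"],None)[0].ravel();print(R)
    c["uv"]=R.astype(int)
def cr(c): u,v=c["uv"]; return cv2.resize(c["frame"][max(v-60,0):v+60,u-60:u+60],(400,400),interpolation=2)
cv2.imwrite("pics/m6.png",np.hstack([cr(a),cr(b)])[:,:,::-1])
```

```text
[ 0.6378 -0.126   0.2089] [-179.8495    0.1332    8.9435] 0.042912275131834904
[367.9416 150.7711]
[393.1302 143.5537]
```

View pics/m6.png

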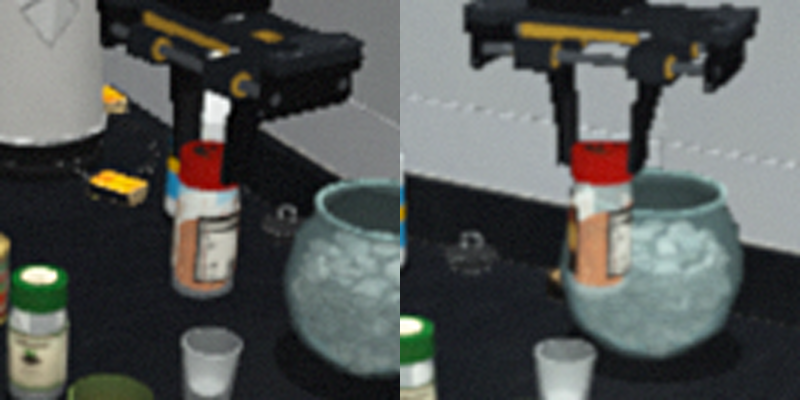

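View pics/wrist6.png

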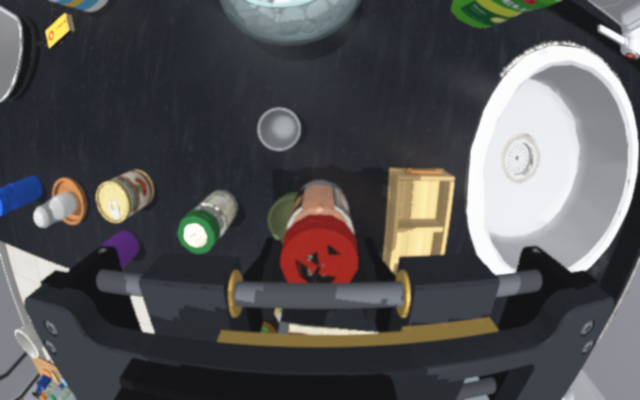

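The crops show jar_c held upright by its cap: cap top at (208,151) on the left and (203,150) on the right, underside near (203,288) on the left. The wrist view shows the caddy's far corners at (389,170) and (454,177).

Run:
```python
from h import *
np.set_printoptions(precision=4,suppress=True)
w,a,b=ld("wrist6"),ld("side6"),ld("scene6")
s=3.3333;A=lambda x,y:(307+x/s-.35,90+y/s-.35);B=lambda x,y:(333+x/s-.35,83+y/s-.35)
print("top",tri((a,A(208,151)),(b,B(203,150))));print("capbottom",tri((a,A(208,180)),(b,B(200,182))));print("bottom",tri((a,A(203,287)),(b,B(200,279))))
for p in((389,170),(454,177)): print(plane(w,p,.046))
S,D=ld("scene0"),ld("side0")
print(tri((w,(389,170)),(S,(660/2.9+199.7,207/2.9+139.7)),(D,(480/3+229.7,353/3+109.7))))
print(tri((w,(454,177)),(S,(746/2.9+199.7,224/2.9+139.7)),(D,(545/3+229.7,397/3+109.7))))
```

```text
top (array([ 0.6372, -0.1255,  0.2487]), [0.1, 0.1])
capbottom (array([ 0.6421, -0.1214,  0.2236]), [0.9, 0.9])
bottom (array([ 0.643 , -0.1257,  0.1448]), [3.1, 3.1])
[ 0.6604 -0.2056  0.046 ]
[ 0.6669 -0.291   0.046 ]
(array([ 0.6621, -0.2121,  0.0393]), [5.5, 4.3, 1.5])
(array([ 0.6676, -0.2915,  0.0457]), [0.8, 0.6, 1.3])
```

>>> {"method": "move_arm", "body": {
  "rows": [
    [-0.1,0.4,0,0,0,0,-1],
    [-0.2,0.8,0,0,0,0,-1],
    [-0.32,1,0,0,0,0,-1],
    [-0.32,1,0.2,0,0,0,-1],
    [-0.32,1,0.4,0,0,0,-1]
  ]
}}

```text
time_s: 11.9
position: [0.6234, -0.2305, 0.1708]
eef_rot: [179.9, -0.1, 9.0]
wrist_force: [-0.6, 0.7, -1.2]
finger_gap: 0.0427
gripper_force: 30.0
```

>>> {"method": "move_arm", "body": {
  "rows": [
    [0,0.2,0.1,0,0,0,-1],
    [0,0.32,0.2,0,0,0,-1],
    [0,0.32,0.4,0,0,0,-1],
    [0,0.32,0.4,0,0,0,-1],
    [0,0.32,0.4,0,0,0,-1]
  ]
}}

```text
time_s: 12.4
position: [0.6278, -0.2624, 0.1305]
eef_rot: [-180.0, 0.0, 9.0]
wrist_force: [0.5, -0.6, -0.1]
finger_gap: 0.0432
gripper_force: 30.0
```

Run:
```python
from h import *
np.set_printoptions(precision=4,suppress=True)
w=shot("wrist","7");a=shot("side","7");b=shot("scene","7");print(w["pos"],w["rot"])
o=np.hstack([cv2.resize(a["frame"][150:300,300:430],(390,450),interpolation=2),cv2.resize(b["frame"][140:290,380:510],(390,450),interpolation=2)])
cv2.imwrite("pics/m7.png",o[:,:,::-1])
```

```text
[ 0.6278 -0.2624  0.1305] [-179.989     0.0109    9.0027]
```

View pics/m7.png

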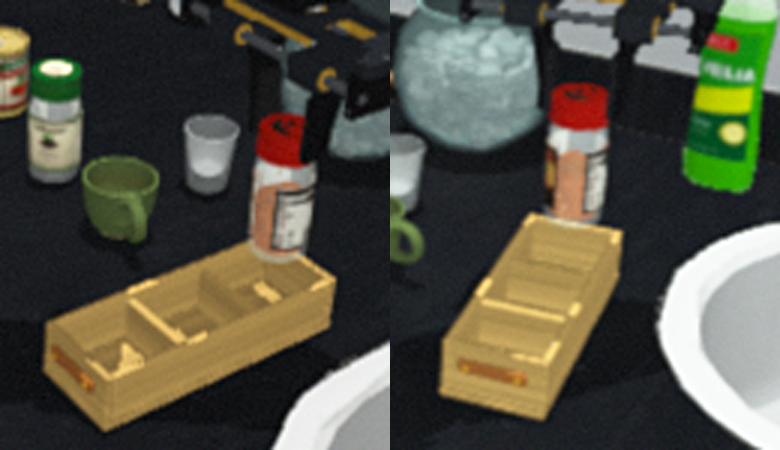

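The crops show jar_c above the far cell. Its underside is about 20 mm over the rim at (280,250) on the left and (578,215) on the right, and the other two cells are empty. I'll lower it.

>>> {"method": "move_arm", "body": {
  "rows": [
    [0,0,0.15,0,0,0,-1],
    [0,0,0.3,0,0,0,-1],
    [0,0,0.42,0,0,0,-1],
    [0,0,0.52,0,0,0,-1],
    [0,0,0.57,0,0,0,-1],
    [0,0,0.6,0,0,0,-1],
    [0,0,0.6,0,0,0,-1],
    [0,0,0.6,0,0,0,-1]
  ]
}}

```text
time_s: 13.35
position: [0.6277, -0.262, 0.0711]
eef_rot: [-180.0, -0.0, 9.0]
wrist_force: [-1.4, 0.9, 2.4]
finger_gap: 0.043
gripper_force: 30.0
```

>>> {"method": "move_arm", "body": {
  "rows": [
    [0,0,0,0,0,0,-0.3],
    [0,0,0,0,0,0,0.2],
    [0,0,0,0,0,0,1],
    [0,0,0,0,0,0,1],
    [0,0,0,0,0,0,1],
    [0,0,0,0,0,0,1],
    [0,0,0,0,0,0,1],
    [0,0,-0.3,0,0,0,1],
    [0,0,-0.7,0,0,0,1],
    [0,0,-1,0,0,0,1],
    [0,0,-1,0,0,0,1],
    [0,0,-1,0,0,0,1]
  ]
}}

```text
time_s: 14.55
position: [0.6278, -0.2623, 0.1715]
eef_rot: [179.9, -0.1, 9.0]
wrist_force: [-0.8, 0.8, -0.2]
finger_gap: 0.0872
gripper_force: 0.0
```

Run:
```python
from h import *
np.set_printoptions(precision=4,suppress=True)
w=shot("wrist","8");a=shot("side","8");b=shot("scene","8");print(w["pos"],w["rot"])
o=np.hstack([cv2.resize(w["frame"][100:400,200:520],(470,440)),cv2.resize(a["frame"][150:300,310:420],(323,440),interpolation=2)])
cv2.imwrite("pics/m8.png",o[:,:,::-1])
b=blob(w,(0,150,80),(8,255,255));(x,y),ax,an=cv2.fitEllipse(max(cv2.findContours(b[2],0,1)[0],key=cv2.contourArea));print(x,y,ax,plane(w,(x,y),.111))
b=blob(ld("wrist6"),(50,80,40),(80,255,255),(170,190,225,255));print(b[0],b[1],plane(ld("wrist6"),(198,234),.105))
```

```text
[ 0.6278 -0.2623  0.1715] [179.9334  -0.0725   9.0028]
319.43597412109375 202.44406127929688 (49.05994415283203, 51.655860900878906) [ 0.6308 -0.2623  0.111 ]
[199.3138 230.1412] [177 210  42  45 956] [ 0.5701 -0.0027  0.105 ]
```

View pics/m8.png

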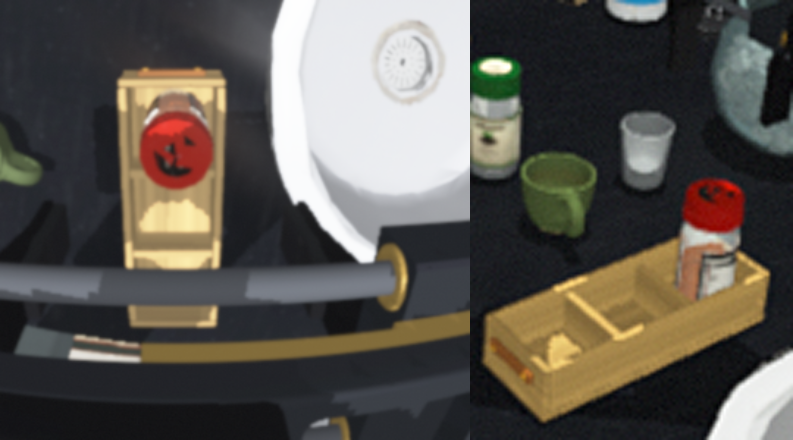

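Jar_c stands upright in the far cell, with its cap at (176,149) in the left crop. The caddy's top corners there are (118,80), (226,72), (130,327) and (217,326). That used my last picture, so from here I check by numbers only.

Run:
```python
from h import *
np.set_printoptions(precision=4,suppress=True)
w=ld("wrist8");P=np.array([plane(w,(x/1.469+200,y/1.467+100),.046) for x,y in((118,80),(226,72),(217,326),(130,327))])
print(P,P.mean(0)); d=(P[0]+P[1]-P[2]-P[3])/2; e=(P[0]+P[3]-P[1]-P[2])/2;print(np.linalg.norm(d),np.linalg.norm(e),np.degrees(np.arctan2(d[1],d[0])))
```

```text
[[ 0.6552 -0.2178  0.046 ]
 [ 0.6727 -0.2916  0.046 ]
 [ 0.455  -0.3277  0.046 ]
 [ 0.4417 -0.252   0.046 ]] [ 0.5561 -0.2723  0.046 ]
0.21843032245808008 0.07634841538089193 9.256996521267824
```

>>> {"method": "move_arm", "body": {
  "rows": [
    [0,-0.5,0,0,0,0,1],
    [-0.14,-1,0,0,0,0,1],
    [-0.14,-1,0,0,0,0,1]
  ]
}}

```text
time_s: 15.0
position: [0.5926, -0.1586, 0.168]
eef_rot: [-179.5, 0.5, 9.2]
wrist_force: [0.2, -0.3, -1.2]
finger_gap: 0.0872
gripper_force: 0.0
```

>>> {"method": "move_arm", "body": {
  "rows": [
    [0,-0.5,0,0,0,0,1],
    [0,-1,0,0,0,0,1],
    [0,-1,0,0,0,0,1],
    [0,-1,0,0,0,0,1]
  ]
}}

```text
time_s: 15.4
position: [0.582, -0.0659, 0.1698]
eef_rot: [-180.0, 0.1, 9.1]
wrist_force: [0.9, -0.1, -0.4]
finger_gap: 0.0869
gripper_force: 0.0
```

Run:
```python
from h import *
np.set_printoptions(precision=4,suppress=True)
w=shot("wrist","9");print(w["pos"],w["rot"])
b=blob(w,(55,90,40),(80,255,255));m=max(cv2.findContours(b[2],0,1)[0],key=cv2.contourArea);(x,y),ax,an=cv2.minAreaRect(m)
(x,y),ax,an=cv2.fitEllipse(cv2.convexHull(m));print(b[0],b[1],x,y,ax,plane(w,(x,y),.105),tri((w,(x,y)),(ld("wrist0"),(265,195)),(ld("wrist6"),(198,234))))
```

```text
[ 0.582  -0.0659  0.1698] [-179.9932    0.089     9.1467]
[245.4546 202.1146] [ 218  178   52   53 1344] 244.43783569335938 203.95257568359375 (52.006065368652344, 53.445186614990234) [ 0.5716 -0.0011  0.105 ] (array([ 0.5697, -0.0003,  0.1003]), [0.2, 1.8, 2.0])
```

>>> {"method": "move_arm", "body": {
  "rows": [
    [0,-0.4,0,0,0,0,1],
    [0,-0.67,0,0,0,0,1],
    [0,-0.67,0.1,0,0,0,1],
    [0,-0.67,0.4,0,0,0,1],
    [0,-0.67,0.7,0,0,0,1],
    [0,-0.67,1,0,0,0,1],
    [0,-0.67,1,0,0,0,1]
  ]
}}

```text
time_s: 16.15
position: [0.5691, -0.0022, 0.0663]
eef_rot: [-179.9, 0.5, 8.9]
wrist_force: [-0.8, -0.2, -0.0]
finger_gap: 0.0869
gripper_force: 0.0
```

>>> {"method": "move_arm", "body": {
  "rows": [
    [0,0,0.1,0,0,0,1],
    [0,0,0.1,0,0,0,-1],
    [0,0,0.1,0,0,0,-1],
    [0,0,0.1,0,0,0,-1],
    [0,0,0.1,0,0,0,-1],
    [0,0,0.1,0,0,0,-1],
    [0,0,0.1,0,0,0,-1],
    [0,0,0.1,0,0,0,-1],
    [0,0,0.1,0,0,0,-1]
  ]
}}

```text
time_s: 17.05
position: [0.5721, -0.0005, 0.061]
eef_rot: [180.0, -0.0, 9.0]
wrist_force: [-0.8, 0.3, 2.7]
finger_gap: 0.0444
gripper_force: 30.0
```

>>> {"method": "move_arm", "body": {
  "rows": [
    [0,0,-0.2,0,0,0,-1],
    [0,0,-0.5,0,0,0,-1],
    [0,0,-0.8,0,0,0,-1],
    [-0.1,0.3,-1,0,0,0,-1],
    [-0.4,0.7,-1,0,0,0,-1],
    [-0.58,1,-1,0,0,0,-1],
    [-0.58,1,-1,0,0,0,-1]
  ]
}}

```text
time_s: 17.75
position: [0.5288, -0.112, 0.1607]
eef_rot: [179.9, 0.1, 8.7]
wrist_force: [0.4, 1.5, -1.5]
finger_gap: 0.0445
gripper_force: 30.0
```

>>> {"method": "move_arm", "body": {
  "rows": [
    [0,0.4,0,0,0,0,-1],
    [0,0.8,0,0,0,0,-1],
    [0,1,0,0,0,0,-1],
    [0,1,0,0,0,0,-1]
  ]
}}

```text
time_s: 18.15
position: [0.5468, -0.2096, 0.1603]
eef_rot: [180.0, -0.0, 8.8]
wrist_force: [0.6, 0.6, -0.9]
finger_gap: 0.0441
gripper_force: 30.0
```

>>> {"method": "move_arm", "body": {
  "rows": [
    [0,0.4,0,0,0,0,-1],
    [0,0.66,0,0,0,0,-1],
    [0,0.66,0.15,0,0,0,-1],
    [0,0.66,0.3,0,0,0,-1],
    [0,0.66,0.3,0,0,0,-1],
    [0,0.66,0.3,0,0,0,-1]
  ]
}}

```text
time_s: 18.75
position: [0.556, -0.2706, 0.1303]
eef_rot: [-179.9, 0.1, 9.1]
wrist_force: [1.1, -0.9, -0.4]
finger_gap: 0.0442
gripper_force: 30.0
```

Run:
```python
from h import *
np.set_printoptions(precision=4,suppress=True)
w=shot("wrist","10");a=shot("side","10");b=shot("scene","10");s=status.state();print(w["pos"],w["rot"],s["finger_gap"])
P=[]
for c in(a,b):
    u,v=cv2.projectPoints(w["pos"]+np.array([0,0,.03]),c["rvec"],c["tvec"],c["K"],None)[0].ravel().astype(int)
    k=blob(c,(50,90,30),(85,255,255),(u-30,v-30,u+30,v+30));P.append(k[0]);print((u,v),k[0],k[1])
print("cap mid",tri((a,P[0]),(b,P[1])))
r=blob(w,(0,150,80),(8,255,255));print("red",plane(w,r[0],.111))
```

```text
[ 0.556  -0.2706  0.1303] [-179.8977    0.0654    9.0703] 0.04425822420457597
(np.int64(368), np.int64(204)) [364.5366 205.161 ] [357 194  17  20 205]
(np.int64(432), np.int64(187)) [432.3534 187.0442] [422 178  22  17 249]
cap mid (array([ 0.5448, -0.2746,  0.1655]), [1.2, 1.2])
red [ 0.6289 -0.2628  0.111 ]
```

>>> {"method": "move_arm", "body": {
  "rows": [
    [0,0,0.15,0,0,0,-1],
    [0,0,0.3,0,0,0,-1],
    [0,0,0.42,0,0,0,-1],
    [0,0,0.52,0,0,0,-1],
    [0,0,0.58,0,0,0,-1],
    [0,0,0.62,0,0,0,-1],
    [0,0,0.62,0,0,0,-1],
    [0,0,0.62,0,0,0,-1]
  ]
}}

```text
time_s: 19.7
position: [0.5565, -0.2726, 0.0689]
eef_rot: [180.0, -0.0, 9.0]
wrist_force: [0.1, 0.6, -1.2]
finger_gap: 0.0442
gripper_force: 30.0
```

>>> {"method": "move_arm", "body": {
  "rows": [
    [0,0,0.02,0,0,0,-1],
    [0,0,0.02,0,0,0,-1],
    [0,0,0.02,0,0,0,-0.2],
    [0,0,0.02,0,0,0,0.2],
    [0,0,0.02,0,0,0,1],
    [0,0,0.02,0,0,0,1],
    [0,0,0.02,0,0,0,1],
    [0,0,0.02,0,0,0,1],
    [0,0,0.02,0,0,0,1],
    [0,0,-0.3,0,0,0,1],
    [0,0,-0.7,0,0,0,1],
    [0,0,-1,0,0,0,1],
    [0,0,-1,0,0,0,1],
    [0,0,-1,0,0,0,1]
  ]
}}

```text
time_s: 21.1
position: [0.5564, -0.2725, 0.1693]
eef_rot: [179.9, -0.1, 9.0]
wrist_force: [-0.6, 1.4, -0.4]
finger_gap: 0.0867
gripper_force: 0.0
```

Run:
```python
from h import *
np.set_printoptions(precision=4,suppress=True)
w=shot("wrist","11");print(w["pos"],w["rot"],status.state()["finger_gap"])
for n,lo,hi in(("red",(0,150,80),(8,255,255)),("green",(55,90,40),(80,255,255))):
    b=blob(w,lo,hi);m=cv2.convexHull(max(cv2.findContours(b[2],0,1)[0],key=cv2.contourArea));(x,y),ax,an=cv2.fitEllipse(m);print(n,x,y,ax,plane(w,(x,y),.111))
```

```text
[ 0.5564 -0.2725  0.1693] [179.9458  -0.0517   9.0004] 0.08704463449494253
red 320.9154968261719 119.51811981201172 (52.410125732421875, 53.38549041748047) [ 0.6283 -0.2627  0.111 ]
green 317.00189208984375 206.8159637451172 (50.08522415161133, 52.97761154174805) [ 0.5559 -0.271   0.111 ]
```

>>> {"method": "move_arm", "body": {
  "rows": [
    [-0.3,-0.4,0,0,0,0,1],
    [-0.75,-0.8,0,0,0,0,1],
    [-0.75,-1,0,0,0,0,1],
    [-0.75,-1,0,0,0,0,1]
  ]
}}

```text
time_s: 21.55
position: [0.4616, -0.1806, 0.1666]
eef_rot: [-179.6, 0.4, 9.1]
wrist_force: [0.3, -0.6, 0.3]
finger_gap: 0.0867
gripper_force: 0.0
```

>>> {"method": "move_arm", "body": {
  "rows": [
    [0,-0.4,0,0,0,0,1],
    [0,-0.7,0,0,0,0,1],
    [0,-0.7,0,0,0,0,1],
    [0,-0.7,0,0,0,0,1]
  ]
}}

```text
time_s: 21.95
position: [0.4561, -0.1164, 0.168]
eef_rot: [180.0, 0.0, 9.1]
wrist_force: [-0.1, -0.5, 0.0]
finger_gap: 0.0871
gripper_force: 0.0
```

Run:
```python
from h import *
np.set_printoptions(precision=4,suppress=True)
w=shot("wrist","12");print(w["pos"],w["rot"])
h=cv2.cvtColor(w["frame"],cv2.COLOR_RGB2HSV);m=cv2.inRange(h,(5,60,30),(90,255,255));
n,l,st,ce=cv2.connectedComponentsWithStats(cv2.morphologyEx(m,3,np.ones((5,5))))
for i in range(1,n):
    if st[i,4]>150: print(st[i],ce[i],plane(w,ce[i],.105),h[l==i].mean(0).astype(int))
```

```text
[ 0.4561 -0.1164  0.168 ] [179.9883   0.0269   9.0784]
[  423    21   103   198 12448] [463.5906 124.9083] [ 0.5479 -0.2291  0.105 ] [ 24  94 177]
[  82   30   72   54 2226] [114.115   55.7309] [0.5694 0.0946 0.105 ] [ 21  82 179]
[ 293   33   90   64 3806] [330.8179  65.9503] [ 0.5723 -0.1074  0.105 ] [ 40  76 114]
[  37   64   36   58 1177] [56.6899 91.3543] [0.5353 0.1751 0.105 ] [ 12 128 161]
[ 252  167   53   66 2416] [279.7438 202.5021] [ 0.4527 -0.0828  0.105 ] [ 27 130 105]
[160 265  22  48 593] [169.0236 288.3946] [0.338  0.0261 0.105 ] [ 20 123 128]
[456 265  23  48 595] [468.4017 288.2235] [ 0.3887 -0.2881  0.105 ] [ 20 124 137]
[ 296  307  246   41 3407] [425.1673 332.2157] [ 0.3264 -0.2575  0.105 ] [ 20 130 126]
[296 311  89  16 313] [342.9105 317.2268] [ 0.3396 -0.1601  0.105 ] [ 15  75 135]
[ 21 345  34  29 489] [ 37.9059 358.1309] [0.0668 0.3613 0.105 ] [ 17  99 192]
```

>>> {"method": "move_arm", "body": {
  "rows": [
    [0,-0.38,0,0,0,0,1],
    [0,-0.38,0,0,0,0,1],
    [0,-0.38,0.2,0,0,0,1],
    [0,-0.38,0.5,0,0,0,1],
    [0,-0.38,0.8,0,0,0,1],
    [0,-0.38,1,0,0,0,1],
    [0,-0.38,1,0,0,0,1]
  ]
}}

```text
time_s: 22.7
position: [0.4487, -0.0795, 0.0662]
eef_rot: [-179.9, 0.2, 8.9]
wrist_force: [0.3, 0.1, 0.0]
finger_gap: 0.087
gripper_force: 0.0
```

>>> {"method": "move_arm", "body": {
  "rows": [
    [0,0,0.08,0,0,0,1],
    [0,0,0.08,0,0,0,-1],
    [0,0,0.08,0,0,0,-1],
    [0,0,0.08,0,0,0,-1],
    [0,0,0.08,0,0,0,-1],
    [0,0,0.08,0,0,0,-1],
    [0,0,0.08,0,0,0,-1],
    [0,0,0.08,0,0,0,-1],
    [0,0,0.08,0,0,0,-1]
  ]
}}

```text
time_s: 23.6
position: [0.4499, -0.0788, 0.0608]
eef_rot: [180.0, -0.0, 9.0]
wrist_force: [0.2, -1.0, 1.9]
finger_gap: 0.043
gripper_force: 30.0
```

>>> {"method": "move_arm", "body": {
  "rows": [
    [0,0,-0.2,0,0,0,-1],
    [0,0,-0.5,0,0,0,-1],
    [0,0,-0.8,0,0,0,-1],
    [0,0.3,-1,0,0,0,-1],
    [0,0.7,-1,0,0,0,-1],
    [0.05,1,-1,0,0,0,-1],
    [0.05,1,-1,0,0,0,-1]
  ]
}}

```text
time_s: 24.3
position: [0.4725, -0.181, 0.1611]
eef_rot: [179.8, -0.2, 8.8]
wrist_force: [0.5, 0.2, -1.2]
finger_gap: 0.0432
gripper_force: 30.0
```

>>> {"method": "move_arm", "body": {
  "rows": [
    [0,0.4,0,0,0,0,-1],
    [0,0.8,0,0,0,0,-1],
    [0,1,0,0,0,0,-1],
    [0,1,0,0,0,0,-1],
    [0,1,0,0,0,0,-1]
  ]
}}

```text
time_s: 24.8
position: [0.4848, -0.274, 0.1598]
eef_rot: [-179.8, 0.1, 9.0]
wrist_force: [-0.4, -0.1, -1.3]
finger_gap: 0.0437
gripper_force: 30.0
```

>>> {"method": "move_arm", "body": {
  "rows": [
    [0,0.08,0.1,0,0,0,-1],
    [0,0.08,0.3,0,0,0,-1],
    [0,0.08,0.3,0,0,0,-1],
    [0,0.08,0.3,0,0,0,-1]
  ]
}}

```text
time_s: 25.2
position: [0.4866, -0.2821, 0.13]
eef_rot: [-179.9, 0.1, 9.1]
wrist_force: [0.4, -1.1, -0.9]
finger_gap: 0.0436
gripper_force: 30.0
```

Run:
```python
from h import *
np.set_printoptions(precision=4,suppress=True)
w=shot("wrist","13");a=shot("side","13");b=shot("scene","13");s=status.state();print(w["pos"],w["rot"],s["finger_gap"],s["wrist_force"])
P=[]
bot=w["pos"]-np.array([0,0,.061])
for c in(a,b):
    h=cv2.cvtColor(c["frame"],cv2.COLOR_RGB2HSV);u,v=cv2.projectPoints(bot+np.array([0,0,.03]),c["rvec"],c["tvec"],c["K"],None)[0].ravel().astype(int)
    # jar extent: print row profile through body at label height
    print((u,v),h[v,u-18:u+19:2].tolist())
```

```text
[ 0.4866 -0.2821  0.13  ] [-179.8881    0.0878    9.055 ] 0.04321769364550373 [ 0.2101 -0.1587 -0.8572]
(np.int64(339), np.int64(239)) [[102, 40, 32], [113, 33, 31], [114, 44, 29], [114, 75, 34], [34, 119, 73], [67, 117, 89], [66, 184, 83], [59, 102, 112], [26, 31, 171], [26, 30, 169], [30, 28, 179], [27, 32, 185], [24, 32, 190], [40, 36, 171], [26, 77, 119], [107, 79, 29], [53, 28, 74], [53, 19, 160], [30, 8, 182]]
(np.int64(421), np.int64(226)) [[103, 56, 41], [116, 52, 39], [107, 50, 36], [101, 55, 37], [23, 137, 84], [19, 187, 132], [21, 188, 138], [52, 108, 123], [66, 116, 125], [66, 136, 122], [65, 171, 109], [53, 53, 165], [28, 24, 198], [33, 26, 197], [30, 24, 191], [40, 19, 204], [51, 8, 218], [64, 9, 203], [46, 22, 153]]
```

The side view shows the jar centred on the TCP column (±10 px), so the hold is straight. I'll lower and release it.

>>> {"method": "move_arm", "body": {
  "rows": [
    [0,0,0.15,0,0,0,-1],
    [0,0,0.3,0,0,0,-1],
    [0,0,0.42,0,0,0,-1],
    [0,0,0.52,0,0,0,-1],
    [0,0,0.58,0,0,0,-1],
    [0,0,0.62,0,0,0,-1],
    [0,0,0.63,0,0,0,-1],
    [0,0,0.63,0,0,0,-1]
  ]
}}

```text
time_s: 26.15
position: [0.4873, -0.2835, 0.0678]
eef_rot: [180.0, -0.0, 9.0]
wrist_force: [-0.4, 0.5, -0.9]
finger_gap: 0.0436
gripper_force: 30.0
```

>>> {"method": "move_arm", "body": {
  "rows": [
    [0,0,0,0,0,0,-1],
    [0,0,0,0,0,0,-0.2],
    [0,0,0,0,0,0,0.2],
    [0,0,0,0,0,0,1],
    [0,0,0,0,0,0,1],
    [0,0,0,0,0,0,1],
    [0,0,0,0,0,0,1],
    [0,0,0,0,0,0,1],
    [0,0,-0.3,0,0,0,1],
    [0,0,-0.7,0,0,0,1],
    [0,0,-1,0,0,0,1],
    [0,0,-1,0,0,0,1],
    [0,0,-1,0,0,0,1]
  ]
}}

```text
time_s: 27.45
position: [0.4872, -0.2834, 0.1682]
eef_rot: [179.9, -0.0, 9.0]
wrist_force: [-0.4, -0.8, -0.1]
finger_gap: 0.0869
gripper_force: 0.0
```

>>> {"method": "move_arm", "body": {
  "rows": [
    [0,-0.3,-0.5,0,0,0,1],
    [0,-0.7,-1,0,0,0,1],
    [0,-1,-1,0,0,0,1],
    [0,-1,-1,0,0,0,1],
    [0,-1,-1,0,0,0,1]
  ]
}}

```text
time_s: 27.95
position: [0.4708, -0.1835, 0.2667]
eef_rot: [-179.9, 0.1, 9.1]
wrist_force: [0.2, 1.0, 0.1]
finger_gap: 0.087
gripper_force: 0.0
```

Run:
```python
from h import *
np.set_printoptions(precision=4,suppress=True)
w=shot("wrist","14");a=shot("side","14");b=shot("scene","14");print(w["pos"],status.state()["finger_gap"])
R=np.array([[np.cos(.16),np.sin(.16)],[-np.sin(.16),np.cos(.16)]])
for n,lo,hi in(("red",(0,150,80),(8,255,255)),("green",(55,90,40),(80,255,255))):
    k=blob(w,lo,hi);(x,y),ax,an=cv2.fitEllipse(cv2.convexHull(max(cv2.findContours(k[2],0,1)[0],key=cv2.contourArea)));p=plane(w,(x,y),.111);print(n,p,"in caddy",R@(p[:2]-[.556,-.2725]),ax)
# brown: label/body and cap columns in both views: foreground centre per row compared with a vertical axis at cell centre
for nm,c in(("side",a),("scene",b)):
    h=cv2.cvtColor(c["frame"],cv2.COLOR_RGB2HSV)
    for z in(.06,.075,.10):
        u,v=cv2.projectPoints(np.array([.487,-.2835,z]),c["rvec"],c["tvec"],c["K"],None)[0].ravel();v=int(round(v));g=h[v,int(u)-16:int(u)+17]
        print(nm,z,round(u,1),v,g[:,2].tolist())
# did tin, glass, cup move: phase correlation / difference to the first images
for nm,c in(("side",a),("scene",b)):
    o=ld(nm+"0")
    for t,p in(("tin",(.575,.14,.036)),("glass",(.689,-.073,.03)),("cup",(.587,-.097,.026))):
        u,v=cv2.projectPoints(np.array(p),c["rvec"],c["tvec"],c["K"],None)[0].ravel().astype(int)
        T=o["frame"][v-12:v+13,u-12:u+13];I=c["frame"][v-22:v+23,u-22:u+23];r=cv2.minMaxLoc(cv2.matchTemplate(I,T,cv2.TM_CCOEFF_NORMED));print(nm,t,round(r[1],3),np.array(r[3])-10)
```

```text
[ 0.4708 -0.1835  0.2667] 0.08664432280552188
red [ 0.6266 -0.2604  0.111 ] in caddy [0.0716 0.0007] (37.62445068359375, 38.579620361328125)
green [ 0.5539 -0.271   0.111 ] in caddy [-0.0019  0.0018] (36.454063415527344, 37.88252258300781)
side 0.06 339.2 255 [174, 173, 179, 175, 175, 146, 99, 135, 161, 175, 181, 187, 190, 185, 187, 190, 189, 191, 191, 190, 191, 187, 183, 178, 174, 181, 221, 243, 228, 182, 139, 139, 148]
side 0.075 339.5 249 [28, 32, 30, 32, 23, 57, 136, 192, 189, 164, 120, 85, 55, 46, 34, 24, 22, 24, 22, 23, 23, 36, 49, 84, 122, 166, 189, 176, 165, 158, 145, 144, 165]
side 0.1 340.1 239 [32, 33, 29, 33, 34, 31, 27, 41, 72, 81, 81, 79, 79, 73, 63, 66, 66, 75, 80, 79, 76, 74, 68, 69, 76, 83, 54, 40, 34, 79, 140, 159, 183]
scene 0.06 421.0 243 [179, 250, 251, 222, 178, 157, 112, 103, 112, 132, 150, 172, 190, 191, 195, 202, 206, 208, 211, 212, 212, 208, 207, 201, 195, 182, 166, 164, 175, 182, 185, 187, 188]
scene 0.075 421.4 237 [41, 37, 73, 175, 248, 245, 210, 210, 226, 230, 234, 236, 236, 237, 231, 224, 227, 225, 224, 224, 222, 223, 222, 218, 221, 214, 190, 130, 77, 70, 90, 147, 189]
scene 0.1 422.2 226 [40, 37, 38, 41, 38, 31, 29, 29, 34, 41, 52, 67, 76, 77, 85, 89, 90, 88, 89, 85, 92, 90, 85, 83, 73, 68, 105, 186, 219, 225, 216, 206, 187]
side tin 0.978 [0 0]
side glass 0.997 [0 0]
side cup 0.922 [0 0]
scene tin 0.896 [0 0]
scene glass 0.997 [0 0]
scene cup 0.954 [0 0]
```

```bash
python3 -c "
from workcell import workorder
print(workorder.finish_job())"
```

```text
the job is handed in; nothing more can be done
None
```

I handed the job in after about 28 s of robot time; the hand-in gave no verdict. By my camera checks the three jars stand upright, one in each caddy cell, the salt shaker stands in the dish within about 3 mm of its centre, and the tin, glass and cup have not moved.

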